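# Load the shoe brush sanitiser, shut, clamp and start it

### The job

Lay the shoe brush flat, bristles down, in the open chamber of the grey sanitiser box (set it down inside, do not drop it in), then swing the lid fully shut without slamming it and fold the clamp arm fully down onto the lid. After that, start it by pressing the three buttons on its side console all the way down, one at a time: the large middle one first, then the small one nearer the lid hinge, and last the small one nearer the clamp. Do not shift or knock over the jar, tin, scraper, bottle or shoe horn.

Things in the scene. Friction and masses are not known exactly. Their poses are not given: they have to be found in the camera images.
- shoe_brush: Shoe brush, 135 long (own x) x 44 wide (own y) x 44 high, 0.2 kg, starting bristles down. Dark steel bristles 125 x 36, 24 high, under a bright steel back 135 x 44, 20 thick. Origin: centre of the bristles' underside; z up. The two ends are alike. A polish tin lies beside it, a jar and a scraper off its ends.
- care_box: Grey plastic sanitiser box, immovable. Chamber 180 (own x) x 130 (own y) x 80 high outside, walls and floor 5 thick. Origin: under the chamber's centre, z up. Lid hinge at its +x end, clamp at its -x end, which faces the robot within 15 degrees. Console on its +y side: y 65 to 123, 50 high, three buttons in a row along x on top. Stands left or right of centre, the brush on the other side.
- lid (a joint): Lid angle, rad: 0 shut (lying on the rim), grows opening, pi/2 upright; starts 1.5 to 1.7, stop 1.85. Stiff hinge: stays where it is left, 1 to 4 N at its edge moves it. Plate 180 x 130 x 8, 0.22 kg; black grip ridge across its outer face 85 mm from the hinge, 60 long (along y), 14 thick, 18 high. Shut, its outer face is 89 mm above the table.
- lid_hinge (a point): Point on the lid hinge line, middle of the box's width, at x = +90, z = 81 mm in the box frame. The hinge line runs along the box's y. The lid's underside passes through it.
- lid_edge (a point): Middle of the lid's free edge, on its outer face, 180 mm from the hinge; moves with the lid. Its own z points out of the outer face.
- clamp (a joint): Clamp arm angle, rad: 0 folded down level over the lid, grows swinging up and back towards the robot, pi/2 upright; starts 1.45 to 1.7, stop 1.8. Stays where it is left; 1 to 2 N at its tip moves it. Steel bar 14 wide, 8 thick, 66 long, with a black thumb tab across its end: 34 wide (along y), 16 long, 10 thick, centred 64 mm from the hinge.
- clamp_hinge (a point): Centre of the clamp arm's hinge, at x = -100, y = 0, z = 94 mm in the box frame; the hinge line runs along the box's y, between two small steel cheeks that rise to 98 mm. The arm's middle line passes through it.
- clamp_tip (a point): Centre of the clamp's thumb tab, 64 mm from its hinge; moves with the arm.
- key_large (a joint): Travel of the large middle button (30 mm across), m: 0 up, 0.006 fully down; its spring takes 5 N to press fully down.
- key_large_top (a point): Centre of the top of the large button, at x = 0, y = 95, z = 72 mm in the box frame.
- key_hinge (a joint): Travel of the small button (18 mm across) nearer the lid hinge, m: 0 up, 0.006 fully down at 5 N.
- key_hinge_top (a point): Centre of its top, at x = +53, y = 95, z = 72 mm in the box frame.
- key_clamp (a joint): Travel of the small button (18 mm across) nearer the clamp, m: 0 up, 0.006 fully down at 5 N.
- key_clamp_top (a point): Centre of its top, at x = -53, y = 95, z = 72 mm in the box frame.
- jar: Bystander: closed glass clamp-lid jar, 76 across (82 over the wire clamp), 105 high, loose, about 125 mm from the brush's centre off its +x end. Origin under its centre.
- polish_tin: Bystander: round dark steel polish tin, 60 across, 25 high, loose, lying beside the brush, about 90 mm from its middle line. Origin under its centre.
- scraper: Bystander: small yellow plastic scraper lying flat, 92 long, 50 wide, 12 high, loose, off the brush's -x end. Origin on its underside near the middle.
- bottle: Bystander: pale plastic bottle with a black cap, 42 across, 130 high, loose, at the box's hinge-end corner on the side away from the console. Origin under its centre.
- shoe_horn: Bystander: steel shoe horn lying flat, 185 long, 36 wide, 8 high, loose, near the left side. Origin on its underside.
Things that resemble listed ones, but are neither listed nor needed, are in the scene too. What is shaped like the shoe_brush but pink or yellow is not meant.

How it is judged:
On the way, in this order (a step that is already met when the one before it is completed fails the run):
1. the brush lies flat, bristles down, in the chamber, let go of (x of shoe_brush in the frame of care_box between -0.03 and 0.03 m and y of shoe_brush in the frame of care_box between -0.045 and 0.045 m and z of shoe_brush in the frame of care_box below 0.02 m and angle between shoe_brush's own z axis and vertical below 0.25 rad and contact force between the fingers and shoe_brush below 0.1 N and linear speed of shoe_brush below 0.02 m/s), for 0.2 s.
2. the lid is fully shut over the brush (x of shoe_brush in the frame of care_box between -0.03 and 0.03 m and y of shoe_brush in the frame of care_box between -0.045 and 0.045 m and z of shoe_brush in the frame of care_box below 0.02 m and angle between shoe_brush's own z axis and vertical below 0.25 rad and value of joint lid below 0.06 rad), for 0.2 s.
3. the clamp is fully down on the shut lid (value of joint lid below 0.06 rad and value of joint clamp below 0.09 rad), for 0.2 s.
4. the large button is pressed, the others up (all of step 3 and value of joint key_large above 0.004 m and value of joint each of key_hinge, key_clamp below 0.002 m), for 0.02 s.
5. the small button nearer the hinge is pressed, the others up (all of step 3 and value of joint each of key_large, key_clamp below 0.002 m and value of joint key_hinge above 0.004 m), for 0.02 s.
6. the small button nearer the clamp is pressed, the others up (all of step 3 and value of joint each of key_large, key_hinge below 0.002 m and value of joint key_clamp above 0.004 m), for 0.02 s.
At the end, for the whole second after the job is handed in: The brush lies still in the chamber, bristles down (tilt under 0.25 rad, within 30 mm lengthways and 45 mm sideways of the middle), the lid is shut (under 0.06 rad), the clamp is down (under 0.09 rad) and all three buttons are up again (within 2 mm) (all of step 3 and x of shoe_brush in the frame of care_box between -0.03 and 0.03 m and y of shoe_brush in the frame of care_box between -0.045 and 0.045 m and z of shoe_brush in the frame of care_box below 0.02 m and angle between shoe_brush's own z axis and vertical below 0.25 rad and linear speed of shoe_brush below 0.02 m/s and value of joint each of key_large, key_hinge, key_clamp below 0.002 m); the robot touches nothing.
It fails at once if one of the other loose things (jar, tin, scraper, bottle, shoe horn) is shifted by more than 40 mm or knocked over (distance of any of jar, polish_tin, scraper, bottle, shoe_horn from where it was at the start of the episode above 0.04 m or angle between any of jar, polish_tin, scraper, bottle, shoe_horn's own z axis and vertical above 0.5 rad).
It fails at once if the brush is let go of above the box and drops in (x of shoe_brush in the frame of care_box between -0.09 and 0.09 m and y of shoe_brush in the frame of care_box between -0.065 and 0.065 m and z of shoe_brush in the frame of care_box above 0.07 m and contact force between the fingers and shoe_brush below 0.05 N).
It fails at once if the lid is slammed (over 3.5 rad/s) (velocity of joint lid below -3.5 rad/s).
It fails at once if a button is pressed before the box is shut and clamped (value of joint any of key_large, key_hinge, key_clamp above 0.003 m and (value of joint lid above 0.12 rad or value of joint clamp above 0.15 rad)).
It fails at once if two buttons are pressed at once (value of joint each of key_large, key_hinge above 0.003 m or value of joint each of key_large, key_clamp above 0.003 m or value of joint each of key_hinge, key_clamp above 0.003 m).
It also fails if it takes over 70 s, if anything falls off the work surface, if the arm or the gripper's body presses on something with over 40 N, if the wrist force passes 120 N, or if a joint passes its speed limit or range.

### The arm

A 6-joint arm with a two-finger parallel gripper is mounted at the origin on the work surface. World frame = base frame: x ahead of the robot, y to its left, z up, the work surface at z = 0. Lengths are in m, angles in rad, forces in N, time in s.
With the tool pointing down it reaches from about 0.4 to 0.925 m from the base axis. Payload 12.5 kg.
Tool frame: the origin (TCP) lies midway between the tips of the shut fingers; the grasp point (between the pads) lies 19 mm behind it (grip_depth is the z of the grasp point in the tool frame, in m); z points along the fingers, y is the line along which they close (so a half turn about z gives the same grasp; the last joint's range is limited). The gripper opens to 95 mm and grips with 3 to 60 N. Pads are 20 mm wide; open, the fingers measure 119 mm over their backs; the gripper's body (75 mm by 180 mm) begins 59 mm behind the grasp point.
Start: joints at [1.142, 0.491, 1.559, -0, 1.092, -0.106], TCP at [0.198, 0.593, 0.215] pointing down, gripper open.
Joint ranges: [-3.1, 3.1], [-0.84, 2.19], [0.05, 2.79], [-1.13, 4.28], [0.06, 2.93], [-2.69, 2.69]. Speed limits (rad/s): [2.22, 2.22, 2.79, 3.14, 3.14, 3.14].

### API

Orientations are given as a unit quaternion [x, y, z, w].
In Python, from bench import state, read_camera, sign_off, grip_depth gives the robot as it stands. The module is installed in compiled form; this text tells all that it offers.
- The arm moves only by the shell command python3 -m handwheel 'ROWS' [FORCE]. ROWS is JSON, a list of rows, each a list of 5 numbers: the shift along the tool's x, y, z in cm, then the turn about the tool's z in degrees, then the opening, from -1 (shut) to 1 (fully open). A call has 1 to 5 rows; each row shifts and turns the commanded pose from where the row before left it, along the tool's axes as they then stand; what a row does not reach is not made up. A row lasts 1/8 s, in which the tool goes at most 62.5 mm and 10.7 degrees, less where a joint would pass 70% of its speed; a pose out of reach is approached as far as the arm can. A call with a gripper value outside its range is refused whole. The fingers move at their own pace and stop on an object; FORCE is the grip in N (left out, the last holds). Time passes only in rows, so rows that do not move let the fingers close. It gives the time, the measured TCP pose, the force, the opening and the grip force at its end, in the units of the state.
- state(): the state, without advancing time (a new reading comes with each control period).
- read_camera(name): name is "side" or "top" or "wrist"; returns a dict with "img" (400x640x3 uint8, red, green, blue), "vfov" (degrees; the focal length in pixels is half the picture's height over the tangent of half this angle, whatever the lens; pixels are square), "cx", "cy" (the principal point, pixels), "k1" (the pictures are not rectified: a ray, as slopes to the right and down, at radius r is drawn at 1 + k1 r^2 times it, then the intrinsics apply), "R" (3x3) and "t" (3): a world point X has camera coordinates R X + t. Camera axes: x right, y down, z forward; pixel columns grow to the right and rows downward; lengths in m; the calibration is good to about 2 mm. A picture is of the moment at which its call begins. There is no depth.
- sign_off(): hands the job in; it is judged then, once.
The state is a dict: "time_s": time; "joints": joint angles; "dq": joint speeds; "joint_efforts": joint torques, N m; "eef_pos": TCP position; "orientation": TCP orientation; "contact_force": force on the tool from outside, world axes, zero at the start; "moment": the same for the moment, N m; "finger_gap": finger opening in m; "grip_force": force on a finger pad.
Only numpy, scipy, OpenCV 4.12 (cv2) and the standard library are available. Lean on these libraries where they do the work, as an engineer would, in place of code of your own. Each camera call takes 0.05 s, during which the arm holds its last target. There are 200 camera calls.

## Working session

There is one attempt and no reset: what is moved stays moved. The work goes in short steps, Python scripts to look and compute and a shell command to move; the robot and the scene stay as the last step left them, time stands still between calls to the robot, and variables do not carry over. Pictures are saved under pics/ and viewed, at most 10 in all, crops included, and the job is handed in when it is done.

```bash
mkdir -p pics
cat > h.py <<'E'
import numpy as np, cv2
from bench import state, read_camera, sign_off, grip_depth
def K(c):
    f=c["img"].shape[0]/2/np.tan(np.radians(c["vfov"])/2)
    return np.array([[f,0,c["cx"]],[0,f,c["cy"]],[0,0,1.]]), np.array([c["k1"],0,0,0.])
def proj(c,P):
    k,d=K(c); r,_=cv2.Rodrigues(np.array(c["R"]))
    return cv2.projectPoints(np.array(P,float).reshape(-1,3),r,np.array(c["t"],float),k,d)[0][:,0]
def ray(c,uv,z):
    "pixels to world at height z"
    k,d=K(c); R=np.array(c["R"]);t=np.array(c["t"])
    n=cv2.undistortPoints(np.array(uv,float).reshape(-1,1,2),k,d)[:,0]
    D=np.c_[n,np.ones(len(n))]@R; C=-R.T@t
    return C+D*((z-C[2])/D[:,2])[:,None]
def snap(name,fn):
    c=read_camera(name); cv2.imwrite("pics/"+fn,c["img"][:,:,::-1]); np.save("pics/"+fn+".npy",c,allow_pickle=True); return c
def load(fn): return np.load("pics/"+fn+".npy",allow_pickle=True).item()
E
python3 - <<'E'
from h import *
for n in("top","side"):
    c=snap(n,n+"0.png"); print(n,c["vfov"],c["k1"],-np.array(c["R"]).T@c["t"])
    print(np.round(c["R"],3))
s=state();print(s,grip_depth)
from scipy.spatial.transform import Rotation as Ro
print(Ro.from_quat(s["orientation"]).as_matrix().round(3))
E
```

```text
top 44.874542248263474 -0.14708200753564388 [0.29762524 0.1951627  1.50638858]
[[-0.02  -1.     0.009]
 [-0.988  0.018 -0.156]
 [ 0.156 -0.012 -0.988]]
side 53.03661760517657 0.009927764702153796 [ 0.28501292 -0.4767162   0.94830469]
[[ 0.929 -0.369 -0.014]
 [-0.293 -0.714 -0.636]
 [ 0.224  0.595 -0.771]]
{'time_s': 0.1, 'joints': array([ 1.14239045e+00,  4.91503365e-01,  1.55939492e+00,  2.80504977e-05,
        1.09173150e+00, -1.05590293e-01]), 'dq': array([-1.62469501e-04, -1.62209186e-04, -1.87902022e-03,  1.14490747e-05,
        1.01346464e-03, -2.34426338e-04]), 'joint_efforts': array([ 3.53855663e-03, -6.13618898e+01, -2.58608633e+01,  6.93782838e-02,
        4.70342883e-02, -6.03533181e-05]), 'eef_pos': array([0.19814568, 0.59252106, 0.21411545]), 'orientation': array([ 1.60714226e-01,  9.87000845e-01, -4.96909453e-04, -1.48819236e-04]), 'contact_force': array([ 0.30646614, -0.29821649,  0.05217101]), 'moment': array([-0.0030174 ,  0.03539994,  0.01840206]), 'grip_force': 0.0, 'finger_gap': 0.0953045386113463} -0.0188
[[-0.948  0.317 -0.   ]
 [ 0.317  0.948 -0.001]
 [ 0.    -0.001 -1.   ]]
```

View pics/top0.png

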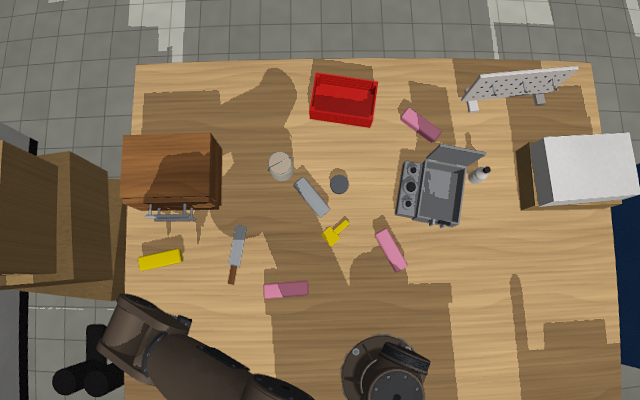

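View pics/side0.png

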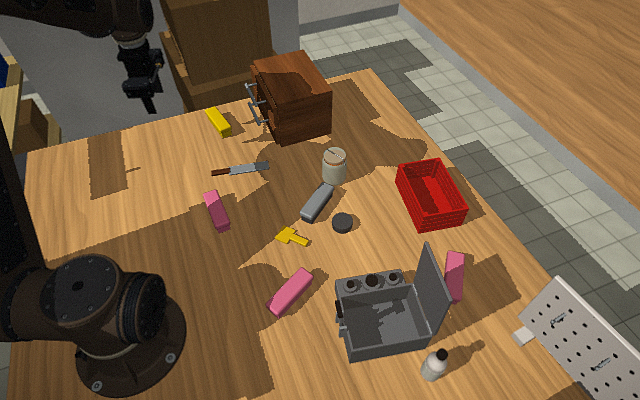

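Candidates for the brush (top view): the grey one at (311,197), pink ones at (421,124), (391,250) and (286,289), and a yellow one at (160,260). There is also a steel knife or shoe horn at (237,255). The description fits the grey one at (311,197), with the jar at (281,166), tin at (339,184) and scraper at (336,232) around it. The box is at (437,187), with its lid upright at the far end. I'll check these in a close crop.

Run:
```python
from h import *
def cr(fn,x,y,w,h,s): return cv2.resize(cv2.imread("pics/"+fn)[y:y+h,x:x+w],None,fx=s,fy=s,interpolation=cv2.INTER_CUBIC)
a=[cr("top0.png",285,165,80,60,5),cr("top0.png",390,135,100,100*3//4,4),cr("side0.png",285,150,80,60,5),cr("side0.png",325,235,133,100,3)]
a=[cv2.resize(i,(400,300)) for i in a]
cv2.imwrite("pics/c1.png",np.vstack([np.hstack(a[:2]),np.hstack(a[2:])]))
```

```text
(no output)
```

View pics/c1.png

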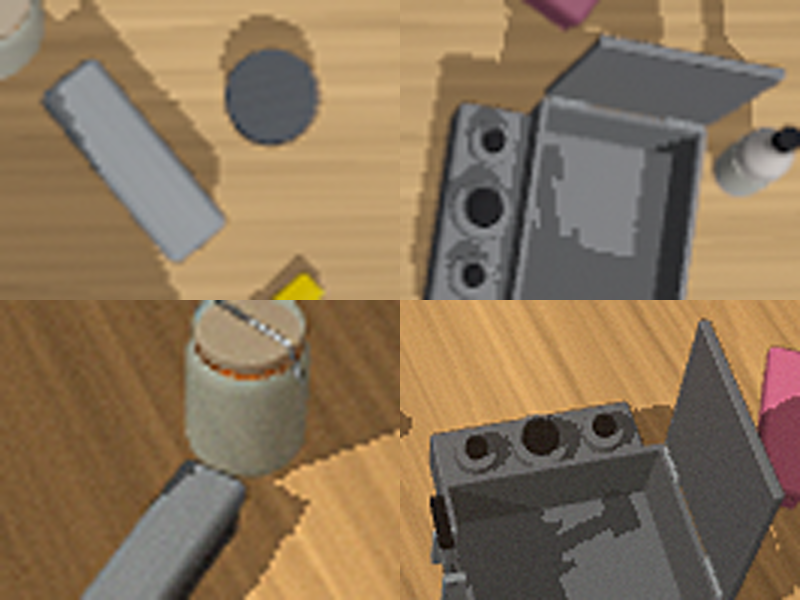

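The crop confirms a grey steel brush with jar, tin and scraper placed as described. In the top picture its top-face corners are at about (304,177), (330,209), (321,217) and (295,183). The box console buttons are at (413,170), (411,187) and (408,204).

Run:
```python
from h import *
from scipy.optimize import least_squares
t=load("top0.png");s=load("side0.png")
print("brush corners",ray(t,[(304,177.4),(330,208.6),(321,217.4),(295.4,183.4)],.044).round(4).tolist())
print("box keys top",ray(t,[(413.25,170),(411,186.75),(408,203.75)],.072).round(4).tolist(),"side",ray(s,[(393,277),(372,280.7),(350.3,284.3)],.072).round(4).tolist())
T=[(413.25,170),(411,186.75),(408,203.75),(426.75,160),(466.25,166.75)]
S=[(393,277),(372,280.7),(350.3,284.3)]
PT=np.array([[53,95,72],[0,95,72],[-53,95,72],[90,65,80],[90,-65,80]])/1e3; PS=PT[:3]
def tf(p,P):
    c,n=np.cos(p[2]),np.sin(p[2]); return P@np.array([[c,n,0],[-n,c,0],[0,0,1]])+[p[0],p[1],0]
def f(p): return np.r_[(proj(t,tf(p,PT))-T).ravel(),(proj(s,tf(p,PS))-S).ravel()]
r=least_squares(f,[.65,0-.05,0]);print("box",r.x.round(4),r.fun.round(1))
b=r.x
def lidpts(a): return np.array([[90-180*np.cos(a)-0*8,y,81+180*np.sin(a)] for y in(65,-65)])/1e3
g=lambda a:(proj(s,tf(b,lidpts(a[0])))-[(426.7,241.7),(452.3,300)]).ravel()
q=least_squares(g,[1.6]);print("lid",q.x,q.fun.round(1))
# brush fit
C=np.array([[67.5,22,44],[-67.5,22,44],[-67.5,-22,44],[67.5,-22,44]])/1e3
Q=np.array([(304,177.4),(330,208.6),(321,217.4),(295.4,183.4)])
for a0 in(-.9,.9,2.2,-2.2):
  # corner order: far-right first
  h=lambda p:(proj(t,tf(p,C[[3,2,1,0]]))-Q).ravel()
  r=least_squares(h,[.66,.2,a0]);print("brush",r.x.round(4),r.cost,r.fun.round(1))
# bystanders
print(ray(t,[(281,170),(339,186),(338,232),(474,177),(237,255)],0).round(3).tolist())
```

```text
brush corners [[0.6114, 0.2266, 0.044], [0.5127, 0.1486, 0.044], [0.4861, 0.1766, 0.044], [0.593, 0.2533, 0.044]]
box keys top [[0.623, -0.1078, 0.072], [0.5711, -0.0982, 0.072], [0.519, -0.0864, 0.072]] side [[0.6224, -0.1131, 0.072], [0.5711, -0.1029, 0.072], [0.5189, -0.092, 0.072]]
box [ 0.5527 -0.1937 -0.195 ] [ 1.  -0.   0.8 -0.   1.3 -0.  -0.8 -0.5  0.9  0.3 -0.2 -0.9 -0.5 -0.8
 -0.2 -0.6]
lid [1.55564404] [-0.1 -0.2  0.2  1.1]
brush [0.5509 0.2013 0.6482] 7.000616074763582 [ 0.6 -2.1  1.9  0.7 -0.5  0.8 -2.   0.5]
brush [0.5509 0.2013 0.6482] 7.000616074790517 [ 0.6 -2.1  1.9  0.7 -0.5  0.8 -2.   0.5]
brush [0.5509 0.2013 0.6482] 7.000616074764225 [ 0.6 -2.1  1.9  0.7 -0.5  0.8 -2.   0.5]
brush [0.5509 0.2013 0.6482] 7.000616074761901 [ 0.6 -2.1  1.9  0.7 -0.5  0.8 -2.   0.5]
[[0.646, 0.3, 0.0], [0.591, 0.117, 0.0], [0.445, 0.124, 0.0], [0.614, -0.322, 0.0], [0.378, 0.44, 0.0]]
```

```bash
python3 -m handwheel '[[-5.1,-2.9,0,0,0.47],[-5.1,-2.9,0,0,0.47],[-5.1,-2.9,0,0,0.47],[-5.1,-2.9,0,0,0.47],[-5.1,-2.9,0,0,0.47]]' 25; python3 -m handwheel '[[-5.1,-2.9,0,0,0.47],[-5.1,-2.9,0,0,0.47],[-5.1,-2.9,0,0,0.47],[-5.1,-2.9,0,0,0.47]]'; python3 -m handwheel '[[0,0,0,-10,0.47],[0,0,0,-10,0.47],[0,0,0,-10,0.47],[0,0,0,-10,0.47],[0,0,0,-10,0.47]]'; python3 -m handwheel '[[0,0,0,-5.5,0.47],[0,0,0,0,0.47]]'
cat >> h.py <<'E'
from scipy.spatial.transform import Rotation as Ro
def where(target=None,yaw_y=None):
    s=state(); R=Ro.from_quat(s["orientation"]).as_matrix()
    print("t",round(s["time_s"],2),"tcp",s["eef_pos"].round(4),"yaw_y",round(np.degrees(np.arctan2(R[1,1],R[0,1])),1),"F",s["contact_force"].round(1),"gap",round(s["finger_gap"],4),"grip",round(s["grip_force"],1))
    if target is not None: print("shift cm",(R.T@(np.array(target)-s["eef_pos"])*100).round(2))
    if yaw_y is not None: print("turn",round((np.degrees(np.arctan2(R[1,1],R[0,1]))-yaw_y+180)%360-180,1))
BOX=(0.5527,-0.1937,-0.195)
def box(x,y,z,b=BOX):
    "box frame mm -> world m"
    c,n=np.cos(b[2]),np.sin(b[2]); return np.array([b[0]+(c*x-n*y)/1e3,b[1]+(n*x+c*y)/1e3,z/1e3])
E
python3 - <<'E'
from h import *
where([.5509,.2013,.10],127)
snap("wrist","w1.png")
a=snap("top","t1.png")
E
```

```text
time_s: 0.72
eef_pos: [0.3951, 0.3728, 0.2145]
orientation: [0.161, 0.987, -0.0, -0.0]
contact_force: [0.6, 0.5, -0.7]
finger_gap: 0.0699
grip_force: 0.0
time_s: 1.23
eef_pos: [0.5518, 0.198, 0.2145]
orientation: [0.161, 0.987, 0.0, -0.0]
contact_force: [0.0, 0.8, 0.6]
finger_gap: 0.0701
grip_force: 0.0
time_s: 1.85
eef_pos: [0.5506, 0.1996, 0.2143]
orientation: [-0.274, 0.962, 0.0, -0.0]
contact_force: [-0.3, 0.4, 0.0]
finger_gap: 0.0696
grip_force: 0.0
time_s: 2.1
eef_pos: [0.5506, 0.1996, 0.2144]
orientation: [-0.317, 0.948, 0.0, -0.0]
contact_force: [0.8, -0.2, -0.1]
finger_gap: 0.07
grip_force: 0.0
t 2.1 tcp [0.5506 0.1996 0.2144] yaw_y 127.0 F [ 0.8 -0.2 -0.1] gap 0.07 grip 0.0
shift cm [-0.13  0.12 11.44]
turn -0.0
```

View pics/w1.png

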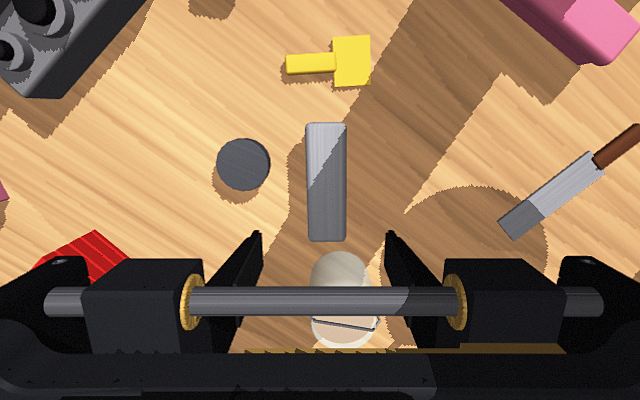

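The wrist view shows the brush's top-face corners at about (307,123), (347,123), (347,241) and (308,241). It is nearly aligned with the tool.

Run:
```python
from h import *
c=load("w1.png")
P=ray(c,[(307,123),(347,123),(347,241),(308,241)],.044);print(P.round(4).tolist())
m=P.mean(0);a=(P[2]+P[3]-P[0]-P[1]);print(m.round(4),np.degrees(np.arctan2(a[1],a[0])),np.linalg.norm(a)/2)
yaw=np.degrees(np.arctan2(a[1],a[0]))
where([m[0],m[1],.018],yaw+90)
```

```text
[[0.51, 0.149, 0.044], [0.4853, 0.1819, 0.044], [0.5882, 0.2625, 0.044], [0.6149, 0.227, 0.044]]
[0.5496 0.2051 0.044 ] 37.34924457912893 0.13071869250684667
t 2.2 tcp [0.5507 0.1996 0.2145] yaw_y 126.9 F [-0.5 -1.   0.2] gap 0.0698 grip 0.0
shift cm [-0.25  0.5  19.65]
turn -0.5
```

```bash
python3 -m handwheel '[[-0.2,0.4,5,0,0.47],[0,0,5,0,0.47],[0,0,5,0,0.47],[0,0,3,0,0.47],[0,0,1.6,0,0.47]]'; python3 -m handwheel '[[0,0,0,0,0.47],[0,0,0,0,-1],[0,0,0,0,-1],[0,0,0,0,-1],[0,0,0,0,-1]]' 25; python3 -m handwheel '[[0,0,0,0,-1],[0,0,-2,0,-1],[0,0,-5,0,-1],[0,0,-6,0,-1],[0,0,-6,0,-1]]'
python3 - <<'E'
from h import *
where(box(0,0,200),np.degrees(-.195)+90)
E
```

```text
time_s: 2.82
eef_pos: [0.5495, 0.2039, 0.0171]
orientation: [-0.317, 0.949, 0.0, -0.001]
contact_force: [-0.3, 0.0, -0.9]
finger_gap: 0.0697
grip_force: 0.0
time_s: 3.45
eef_pos: [0.5503, 0.2041, 0.0194]
orientation: [-0.317, 0.948, -0.0, 0.001]
contact_force: [-0.4, -0.9, 6.9]
finger_gap: 0.0439
grip_force: 24.9
time_s: 4.08
eef_pos: [0.5495, 0.2039, 0.2103]
orientation: [-0.317, 0.948, 0.0, -0.0]
contact_force: [0.4, -0.3, -1.8]
finger_gap: 0.044
grip_force: 24.9
t 4.08 tcp [0.5495 0.2039 0.2103] yaw_y 127.0 F [ 0.4 -0.3 -1.8] gap 0.044 grip 24.9
shift cm [ 23.67 -31.95   1.04]
turn 48.2
```

```bash
python3 -m handwheel '[[3,-4,0,0,-1],[3.4,-4.6,0,0,-1],[3.4,-4.6,0,0,-1],[3.4,-4.6,0,0,-1],[3.4,-4.6,0,0,-1]]'; python3 -m handwheel '[[3.4,-4.6,0,0,-1],[3,-4.2,0,0,-1],[1,-0.7,0,0,-1],[0,0,0,10,-1],[0,0,0,10,-1]]';python3 -m handwheel '[[0,0,0,10,-1],[0,0,0,10,-1],[0,0,0,8.2,-1],[0,0,0,0,-1]]'
python3 - <<'E'
from h import *
where(box(0,0,23.5),np.degrees(-.195)+90)
snap("wrist","w2.png");snap("top","t2.png");snap("side","s2.png")
E
```

```text
time_s: 4.7
eef_pos: [0.5518, -0.0765, 0.2086]
orientation: [-0.317, 0.948, 0.0, -0.0]
contact_force: [0.6, 0.4, -3.3]
finger_gap: 0.044
grip_force: 24.9
time_s: 5.32
eef_pos: [0.5499, -0.1945, 0.2084]
orientation: [-0.145, 0.989, 0.0, -0.0]
contact_force: [0.2, 0.3, -1.9]
finger_gap: 0.044
grip_force: 24.9
time_s: 5.82
eef_pos: [0.5501, -0.1943, 0.2085]
orientation: [0.097, 0.995, 0.0, -0.0]
contact_force: [0.0, -0.5, -1.9]
finger_gap: 0.0437
grip_force: 24.9
t 5.83 tcp [ 0.5501 -0.1943  0.2085] yaw_y 78.9 F [ 0.  -0.5 -1.9] gap 0.0437 grip 24.9
shift cm [-0.26  0.1  18.5 ]
turn 0.1
```

View pics/w2.png

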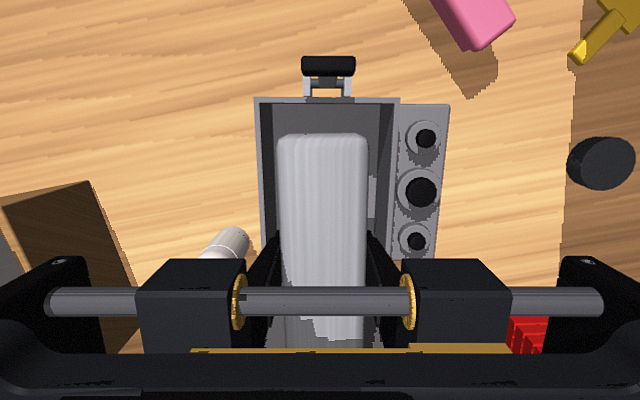

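The wrist view shows the brush above the chamber. The clamp button is at (427,138), the large one at (421,191) and the hinge one at (416,241). The clamp-end rim corners are at (254,98) and (399,98), and the clamp is upright at (328,66). I'll refine the box pose from these.

Run:
```python
from h import *
from scipy.optimize import least_squares
t=load("top0.png");s=load("side0.png");w=load("w2.png")
K3=[(53,95,72),(0,95,72),(-53,95,72)]
obs=[(t,K3+[(90,65,80),(90,-65,80)],[(413.25,170),(411,186.75),(408,203.75),(426.75,160),(466.25,166.75)]),
(s,K3,[(393,277),(372,280.7),(350.3,284.3)]),
(w,K3+[(-90,-65,80),(-90,65,80)],[(416,241),(421,191),(427,138),(254,98),(399,98)])]
def f(p,o): return np.concatenate([((proj(c,[box(*q,b=p) for q in P])-uv)*k).ravel() for (c,P,uv),k in o])
ww=[(o,1/(3 if o[0] is w else 1.7)) for o in obs]
for sel in(ww,ww[2:],ww[:2]):
    r=least_squares(f,BOX,args=(sel,));print(r.x.round(4),r.fun.round(1))
# clamp tab
print(ray(w,[(328,66)],.155).round(4), [box(x,0,158).round(4).tolist() for x in(-92,-100)])
where(box(0,0,23.5))
```

```text
[ 0.5525 -0.1928 -0.1965] [ 0.4 -0.   0.3 -0.   0.6 -0.  -0.6 -0.3  0.4  0.2 -0.2 -0.7 -0.4 -0.7
 -0.2 -0.6  0.3  0.7  0.2  0.7 -0.2  0.2 -0.9 -0.6 -0.1 -0.5]
[ 0.5527 -0.1923 -0.193 ] [ 0.6  0.7  0.4  0.7 -0.1  0.1 -0.8 -0.4  0.1 -0.5]
[ 0.5527 -0.1937 -0.195 ] [ 0.6 -0.   0.5 -0.   0.7 -0.  -0.5 -0.3  0.5  0.2 -0.1 -0.5 -0.3 -0.5
 -0.1 -0.4]
[[ 0.4487 -0.1706  0.155 ]] [[0.4624, -0.1759, 0.158], [0.4546, -0.1743, 0.158]]
t 5.97 tcp [ 0.5502 -0.1947  0.2086] yaw_y 79.0 F [-0.5  0.  -2.2] gap 0.0438 grip 24.9
shift cm [-0.23  0.15 18.51]
```

```bash
sed -i 's/^BOX=.*/BOX=(0.5526,-0.193,-0.195)/' h.py; python3 -m handwheel '[[-0.2,0.2,4,0,-1],[0,0,5,0,-1],[0,0,5,0,-1],[0,0,3,0,-1],[0,0,1.0,0,-1]]'; python3 -m handwheel '[[0,0,0.3,0,-1],[0,0,0.2,0,-1],[0,0,0,0,-1]]'
```

```text
time_s: 6.6
eef_pos: [0.552, -0.1932, 0.027]
orientation: [0.097, 0.995, 0.001, -0.001]
contact_force: [1.1, -0.6, -1.5]
finger_gap: 0.0437
grip_force: 24.9
time_s: 6.98
eef_pos: [0.553, -0.1937, 0.0245]
orientation: [0.097, 0.995, -0.0, 0.001]
contact_force: [-0.2, -1.0, -2.5]
finger_gap: 0.0437
grip_force: 24.9
```

```bash
python3 -m handwheel '[[0,0,0.2,0,-1],[0,0,0,0,-1]]';  python3 -m handwheel '[[0,0,0.1,0,-1],[0,0,0,0,-1]]'
```

```text
time_s: 7.22
eef_pos: [0.5534, -0.1939, 0.0241]
orientation: [0.097, 0.995, -0.001, 0.001]
contact_force: [-3.4, 3.2, 19.2]
finger_gap: 0.0437
grip_force: 25.0
time_s: 7.48
eef_pos: [0.5535, -0.1939, 0.0238]
orientation: [0.097, 0.995, -0.001, 0.002]
contact_force: [-5.9, 3.6, 25.5]
finger_gap: 0.044
grip_force: 25.0
```

Contact with the floor. Release, then rise.

```bash
python3 -m handwheel '[[0,0,-0.2,0,-1],[0,0,0,0,0.2],[0,0,0,0,0.4],[0,0,0,0,0.4],[0,0,0,0,0.4]]'; python3 -m handwheel '[[0,0,-2,0,0.4],[0,0,-4,0,0.4],[0,0,-5,0,0.4],[0,0,-6,0,0.4],[0,0,-6,0,0]]'; python3 -m handwheel '[[0,0,-5,0,-1],[0,0,0,0,-1],[0,0,0,0,-1],[0,0,0,0,-1]]'
python3 - <<'E'
from h import *
snap("wrist","w3.png");snap("top","t3.png");snap("side","s3.png")
a=cv2.imread("pics/s3.png")[200:350,310:510]
b=cv2.imread("pics/w3.png")
cv2.imwrite("pics/c3.png",np.hstack([cv2.resize(a,(400,300)),cv2.resize(b,(400,300))]))
where(box(140,0,310))
E
```

```text
time_s: 8.1
eef_pos: [0.5526, -0.1936, 0.0224]
orientation: [0.098, 0.995, 0.0, -0.0]
contact_force: [-0.2, -1.6, -0.6]
finger_gap: 0.0667
grip_force: 0.0
time_s: 8.72
eef_pos: [0.5523, -0.1935, 0.2545]
orientation: [0.098, 0.995, 0.0, -0.0]
contact_force: [1.0, -0.1, 0.4]
finger_gap: 0.0606
grip_force: 0.0
time_s: 9.22
eef_pos: [0.5522, -0.1934, 0.301]
orientation: [0.098, 0.995, 0.001, -0.001]
contact_force: [-0.5, -0.4, -0.1]
finger_gap: 0.0219
grip_force: 0.0
t 9.38 tcp [ 0.5525 -0.1936  0.3016] yaw_y 78.8 F [-0.3 -0.8  0.3] gap 0.0101 grip 0.0
shift cm [-14.     0.07  -0.87]
```

View pics/c3.png

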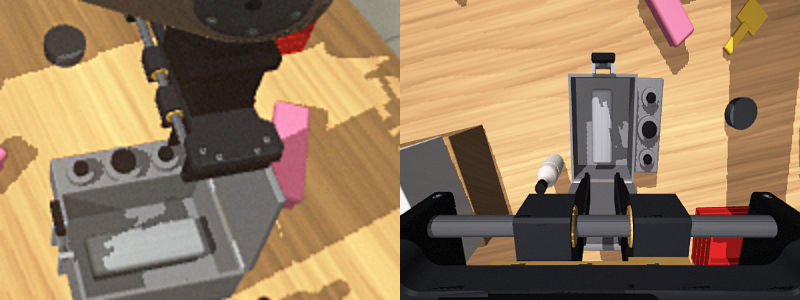

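The brush lies flat in the chamber. Next, over the lid and down behind it.

```bash
python3 -m handwheel '[[-2,0,-1.5,0,-1],[-4,0,0,0,-1],[-4,0,0,0,-1],[-3.5,0,0,0,-1],[-1,0,0,0,-1]]' 40; python3 -m handwheel '[[0,0,0,0,-1],[0,0,3,0,-1],[0,0,4,0,-1],[0,0,3.5,0,-1],[0,0,0,0,-1]]'
python3 - <<'E'
from h import *
where(box(115,0,206))
E
```

```text
time_s: 10.0
eef_pos: [0.696, -0.2219, 0.3158]
orientation: [0.097, 0.995, 0.0, -0.001]
contact_force: [-0.0, -0.1, 0.2]
finger_gap: 0.0004
grip_force: 0.0
time_s: 10.62
eef_pos: [0.6932, -0.2213, 0.2108]
orientation: [0.098, 0.995, 0.001, -0.002]
contact_force: [0.1, -0.2, 1.3]
finger_gap: 0.0004
grip_force: 0.0
t 10.62 tcp [ 0.6932 -0.2213  0.2108] yaw_y 78.8 F [ 0.1 -0.2  1.3] gap 0.0004 grip 0.0
shift cm [2.84 0.05 0.49]
```

```bash
python3 -m handwheel '[[2.8,0,0.4,0,-1],[1.4,0,0,0,-1],[1.4,0,0.1,0,-1],[1.2,0,0.2,0,-1],[1.2,0,0.3,0,-1]]'; python3 -m handwheel '[[1.2,0,0.4,0,-1],[1.1,0,0.6,0,-1],[1.1,0,0.7,0,-1],[1,0,0.8,0,-1]]'
python3 - <<'E'
from h import *
where(box(1.3,0,158))
E
```

```text
time_s: 11.25
eef_pos: [0.6162, -0.2063, 0.204]
orientation: [0.098, 0.995, -0.0, 0.001]
contact_force: [2.4, 0.5, 2.5]
finger_gap: 0.0005
grip_force: 1.2
time_s: 11.75
eef_pos: [0.5724, -0.1975, 0.1769]
orientation: [0.098, 0.995, 0.0, -0.0]
contact_force: [0.1, -0.5, 2.3]
finger_gap: 0.0007
grip_force: 0.9
t 11.75 tcp [ 0.5724 -0.1975  0.1769] yaw_y 78.8 F [ 0.1 -0.5  2.3] gap 0.0007 grip 0.9
shift cm [1.9  0.06 1.89]
```

```bash
python3 -m handwheel '[[1,0,0.9,0,-1],[0.9,0,1,0,-1],[0.7,0,1,0,-1],[0.6,0,1.1,0,-1],[0.5,0,1.1,0,-1]]'; python3 -m handwheel '[[0.4,0,1.2,0,-1],[0.2,0,1.2,0,-1],[0.2,0,1,0,-1],[0,0,0.3,0,-1],[0,0,0,0,-1]]'
python3 - <<'E'
from h import *
where(box(-25,0,89))
E
```

```text
time_s: 12.38
eef_pos: [0.5365, -0.1904, 0.1258]
orientation: [0.098, 0.995, 0.0, -0.0]
contact_force: [0.1, -0.5, 1.6]
finger_gap: 0.0005
grip_force: 0.6
time_s: 13.0
eef_pos: [0.5291, -0.1889, 0.0895]
orientation: [0.098, 0.995, 0.0, -0.0]
contact_force: [-0.3, 0.3, -0.8]
finger_gap: 0.0005
grip_force: 0.0
t 13.0 tcp [ 0.5291 -0.1889  0.0895] yaw_y 78.8 F [-0.3  0.3 -0.8] gap 0.0005 grip 0.0
shift cm [0.12 0.06 0.05]
```

```bash
python3 -m handwheel '[[0,0,0.2,0,-1],[0,0,0.1,0,-1],[0,0,0,0,-1]]'; python3 -m handwheel '[[0,0,0.1,0,-1],[0,0,0,0,-1]]'
```

```text
time_s: 13.38
eef_pos: [0.5293, -0.189, 0.089]
orientation: [0.097, 0.995, -0.0, 0.001]
contact_force: [-7.8, 3.0, 28.2]
finger_gap: 0.0007
grip_force: 14.5
time_s: 13.62
eef_pos: [0.5294, -0.1891, 0.0889]
orientation: [0.097, 0.995, -0.0, 0.001]
contact_force: [-11.2, 5.3, 38.9]
finger_gap: 0.0002
grip_force: 19.8
```

```bash
python3 -m handwheel '[[0,0,-2,0,-1],[0,0,-5,0,-1],[0,0,-6,0,-1],[3,0,0,0,-1],[4,0,0,0,-1]]'; python3 -m handwheel '[[3,0,0,0,-1],[0.8,0,0,0,-1],[0,0,0,0,-1],[0,0,3,0,-1],[0,0,2.7,0,-1]]'; python3 -m handwheel '[[0,0,0,0,-1]]'
python3 - <<'E'
from h import *
where(box(-116,0,156))
snap("side","s4.png");cv2.imwrite("pics/s4c.png",cv2.resize(load("s4.png")["img"][200:380,280:520,::-1],None,fx=2.5,fy=2.5))
E
```

```text
time_s: 14.25
eef_pos: [0.4601, -0.1753, 0.2161]
orientation: [0.097, 0.995, -0.0, 0.001]
contact_force: [-0.8, -0.1, 0.6]
finger_gap: 0.0004
grip_force: 0.0
time_s: 14.88
eef_pos: [0.4244, -0.1684, 0.1578]
orientation: [0.097, 0.995, -0.0, 0.001]
contact_force: [0.8, 0.2, -0.2]
finger_gap: 0.0008
grip_force: 0.0
time_s: 15.0
eef_pos: [0.4234, -0.1679, 0.1572]
orientation: [0.097, 0.995, 0.001, -0.001]
contact_force: [-0.0, 0.5, 0.5]
finger_gap: 0.0004
grip_force: 0.0
t 15.0 tcp [ 0.4234 -0.1679  0.1572] yaw_y 78.8 F [-0.   0.5  0.5] gap 0.0004 grip 0.0
shift cm [-1.56  0.04  0.12]
```

View pics/s4c.png

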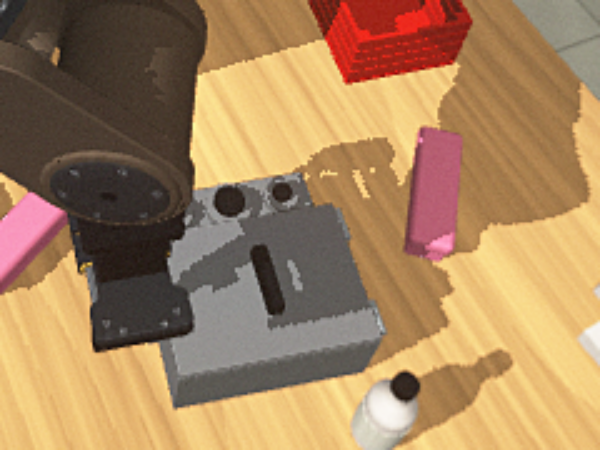

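The lid lies shut (ridge at crop pixel (267,278)). Now I'll swing the clamp over.

```bash
python3 -m handwheel '[[-1.6,0,0,0,-1],[-0.9,0,0,0,-1],[-0.9,0,0.1,0,-1],[-0.9,0,0.3,0,-1],[-0.9,0,0.3,0,-1]]'; python3 -m handwheel '[[-0.8,0,0.5,0,-1],[-0.7,0,0.6,0,-1],[-0.6,0,0.7,0,-1],[-0.5,0,0.8,0,-1],[-0.4,0,0.9,0,-1]]'; python3 -m handwheel '[[-0.3,0,0.9,0,-1],[-0.2,0,0.6,0,-1],[0,0,0.2,0,-1],[0,0,0,0,-1]]'
python3 - <<'E'
from h import *
where(box(-46,0,98))
E
```

```text
time_s: 15.68
eef_pos: [0.4747, -0.1781, 0.1514]
orientation: [0.098, 0.995, 0.0, -0.0]
contact_force: [-1.0, -0.3, -0.7]
finger_gap: 0.0002
grip_force: 0.6
time_s: 16.3
eef_pos: [0.504, -0.184, 0.1161]
orientation: [0.098, 0.995, -0.0, 0.0]
contact_force: [-1.5, -0.6, 1.1]
finger_gap: 0.0005
grip_force: 0.5
time_s: 16.8
eef_pos: [0.5085, -0.1848, 0.0996]
orientation: [0.098, 0.995, 0.0, 0.0]
contact_force: [0.3, -1.6, -1.0]
finger_gap: 0.0006
grip_force: 0.0
t 16.8 tcp [ 0.5085 -0.1848  0.0996] yaw_y 78.8 F [ 0.3 -1.6 -1. ] gap 0.0006 grip 0.0
shift cm [0.11 0.05 0.16]
```

```bash
python3 -m handwheel '[[0,0,0.2,0,-1],[0,0,0.1,0,-1],[0,0,0,0,-1]]'; python3 -m handwheel '[[0,0,0.1,0,-1],[0,0,0,0,-1]]'
```

```text
time_s: 17.18
eef_pos: [0.5087, -0.185, 0.0986]
orientation: [0.097, 0.995, -0.0, 0.001]
contact_force: [-6.7, 2.9, 22.7]
finger_gap: 0.0001
grip_force: 11.4
time_s: 17.42
eef_pos: [0.5087, -0.185, 0.0984]
orientation: [0.097, 0.995, -0.0, 0.001]
contact_force: [-9.3, 3.7, 31.2]
finger_gap: 0.0004
grip_force: 15.9
```

```bash
python3 -m handwheel '[[0,0,-2,0,-1],[0,0,-2.5,0,-1],[0,0,0,0,-1]]'
python3 - <<'E'
from h import *
where(box(0,95,90))
snap("wrist","w5.png")
E
```

```text
time_s: 17.8
eef_pos: [0.5091, -0.1852, 0.1421]
orientation: [0.098, 0.995, -0.001, 0.002]
contact_force: [-0.4, 0.3, -0.2]
finger_gap: 0.0002
grip_force: 0.0
t 17.8 tcp [ 0.5091 -0.1852  0.1421] yaw_y 78.8 F [-0.4  0.3 -0.2] gap 0.0002 grip 0.0
shift cm [-4.4   9.58  5.22]
```

View pics/w5.png

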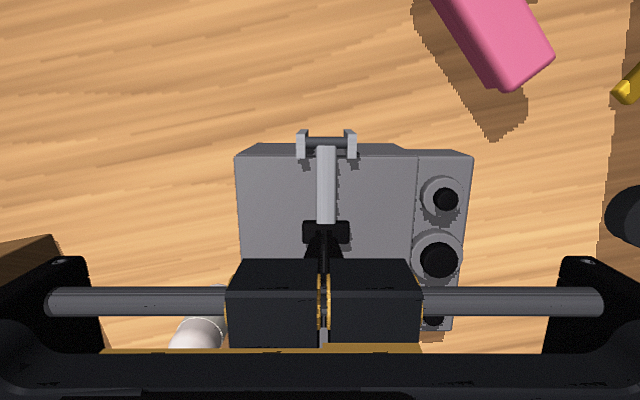

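The clamp lies down over the lid. The clamp button is at (446,200) and the large one at (438,260). Checking against the model, then moving over the large button.

```bash
python3 - <<'E'
from h import *
print(proj(load("w5.png"),[box(-53,95,72),box(0,95,72)]).round(1))
E
python3 -m handwheel '[[-1.5,3.2,0,0,-1],[-1.5,3.2,0,0,-1],[-1.4,3.2,0,0,-1],[0,0,3,0,-1],[0,0,2,0,-1]]';python3 -m handwheel '[[0,0,0,0,-1]]'
python3 - <<'E'
from h import *
where(box(0,95,72))
E
```

```text
[[446.5 200.7]
 [439.7 262.9]]
time_s: 18.48
eef_pos: [0.5696, -0.0985, 0.0884]
orientation: [0.097, 0.995, 0.0, -0.001]
contact_force: [0.2, 0.3, 0.5]
finger_gap: 0.0005
grip_force: 0.0
time_s: 18.6
eef_pos: [0.5692, -0.0989, 0.0885]
orientation: [0.098, 0.995, 0.0, -0.002]
contact_force: [0.9, 0.2, -0.7]
finger_gap: 0.0002
grip_force: 0.0
t 18.6 tcp [ 0.5692 -0.0989  0.0885] yaw_y 78.8 F [ 0.9  0.2 -0.7] gap 0.0002 grip 0.0
shift cm [-0.2  -0.06  1.65]
```

```bash
python3 -m handwheel '[[-0.2,0,1.2,0,-1],[0,0,0.6,0,-1],[0,0,0.4,0,-1],[0,0,0,0,-1]]'; python3 -m handwheel '[[0,0,0.1,0,-1],[0,0,0,0,-1]]'
```

```text
time_s: 19.1
eef_pos: [0.5724, -0.0998, 0.0688]
orientation: [0.098, 0.995, -0.0, 0.0]
contact_force: [-0.3, -0.8, 3.5]
finger_gap: 0.0005
grip_force: 1.7
time_s: 19.35
eef_pos: [0.5724, -0.0997, 0.0679]
orientation: [0.098, 0.995, -0.0, 0.0]
contact_force: [-1.5, -0.4, 4.1]
finger_gap: 0.0004
grip_force: 1.9
```

```bash
python3 -m handwheel '[[0,0,0.2,0,-1],[0,0,0.1,0,-1],[0,0,0,0,-1]]'; python3 -m handwheel '[[0,0,-3,0,-1],[0,0,0,0,-1]]'
python3 - <<'E'
from h import *
where(box(53,95,88))
E
```

```text
time_s: 19.73
eef_pos: [0.5725, -0.0998, 0.0661]
orientation: [0.097, 0.995, -0.0, 0.001]
contact_force: [-5.7, -1.3, 19.4]
finger_gap: 0.0004
grip_force: 9.9
time_s: 19.98
eef_pos: [0.573, -0.0997, 0.096]
orientation: [0.098, 0.995, -0.0, 0.001]
contact_force: [-0.5, 0.5, -0.7]
finger_gap: 0.0004
grip_force: 0.0
t 19.98 tcp [ 0.573  -0.0997  0.096 ] yaw_y 78.8 F [-0.5  0.5 -0.7] gap 0.0004 grip 0.0
shift cm [-5.1  -0.05  0.81]
```

The large button bottomed at z = 66 mm. Next is the hinge-side button.

```bash
python3 -m handwheel '[[-2.5,0,0,0,-1],[-2.6,0,0,0,-1],[0,0,1.8,0,-1],[0,0,0.6,0,-1],[0,0,0.6,0,-1]]'; python3 -m handwheel '[[0,0,0.2,0,-1],[0,0,0,0,-1]]'
python3 - <<'E'
from h import *
where(box(53,95,66))
E
```

```text
time_s: 20.6
eef_pos: [0.6212, -0.1091, 0.0654]
orientation: [0.098, 0.995, 0.0, -0.001]
contact_force: [-18.0, 4.7, 56.9]
finger_gap: 0.0004
grip_force: 27.8
time_s: 20.85
eef_pos: [0.6211, -0.1091, 0.0657]
orientation: [0.097, 0.995, 0.0, -0.0]
contact_force: [-13.4, 2.8, 36.0]
finger_gap: 0.0005
grip_force: 17.8
t 20.85 tcp [ 0.6211 -0.1091  0.0657] yaw_y 78.8 F [-13.4   2.8  36. ] gap 0.0005 grip 17.8
shift cm [-0.2  -0.06 -0.03]
```

```bash
python3 -m handwheel '[[0,0,-3,0,-1],[3,0,0,0,-1],[3.5,0,0,0,-1],[3.5,0,0,0,-1],[0.4,0,0,0,-1]]'; python3 -m handwheel '[[0,0,0,0,-1]]'
python3 - <<'E'
from h import *
where(box(-53,95,66))
E
```

```text
time_s: 21.48
eef_pos: [0.5179, -0.0887, 0.0926]
orientation: [0.098, 0.995, 0.0, -0.001]
contact_force: [0.5, -0.6, 0.1]
finger_gap: 0.0008
grip_force: 0.0
time_s: 21.6
eef_pos: [0.5205, -0.0894, 0.0927]
orientation: [0.098, 0.995, -0.0, 0.0]
contact_force: [0.1, 0.9, 0.5]
finger_gap: 0.0002
grip_force: 0.0
t 21.6 tcp [ 0.5205 -0.0894  0.0927] yaw_y 78.8 F [0.1 0.9 0.5] gap 0.0002 grip 0.0
shift cm [ 0.14 -0.04  2.67]
```

```bash
python3 -m handwheel '[[0.1,0,1.4,0,-1],[0,0,0.6,0,-1],[0,0,0.4,0,-1],[0,0,0.2,0,-1],[0,0,0,0,-1]]'; python3 -m handwheel '[[0,0,0.1,0,-1],[0,0,0,0,-1]]'
```

```text
time_s: 22.22
eef_pos: [0.5192, -0.0891, 0.0667]
orientation: [0.097, 0.995, 0.0, -0.0]
contact_force: [-1.5, 0.3, 4.4]
finger_gap: 0.0006
grip_force: 2.3
time_s: 22.48
eef_pos: [0.5193, -0.0891, 0.0662]
orientation: [0.097, 0.995, -0.0, 0.0]
contact_force: [-3.4, 0.7, 10.9]
finger_gap: 0.0002
grip_force: 5.1
```

Bottomed with a force rise. Retreat and check.

```bash
python3 -m handwheel '[[0,0,0.1,0,-1],[0,0,0,0,-1],[0,0,-3,0,-1],[0,0,-6,0,-1],[0,0,-6,0,-1]]'; python3 -m handwheel '[[0,5,0,0,-1],[0,6,0,0,-1],[0,6,0,0,-1],[0,0,0,0,-1]]'
python3 - <<'E'
from h import *
where()
c=snap("top","t6.png");d=snap("side","s6.png")
cv2.imwrite("pics/f6.png",np.hstack([cv2.resize(c["img"][130:280,260:500,::-1],(400,250)),cv2.resize(d["img"][200:350,280:520,::-1],(400,250))]))
E
```

```text
time_s: 23.1
eef_pos: [0.5191, -0.0891, 0.2162]
orientation: [0.098, 0.995, 0.0, -0.0]
contact_force: [1.0, -0.4, 0.1]
finger_gap: 0.0006
grip_force: 0.0
time_s: 23.6
eef_pos: [0.5525, 0.081, 0.2145]
orientation: [0.095, 0.995, 0.0, 0.0]
contact_force: [-0.9, -0.8, -0.5]
finger_gap: 0.0005
grip_force: 0.0
t 23.6 tcp [0.5525 0.081  0.2145] yaw_y 79.1 F [-0.9 -0.8 -0.5] gap 0.0005 grip 0.0
```

View pics/f6.png

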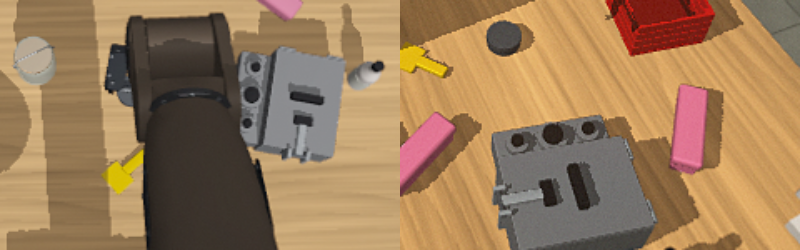

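The lid is shut (ridge at crop (580,186)), the clamp is down (tab at (548,192)), the buttons are up and the bystanders are in place. Handing in.

```bash
python3 -c "
from h import *
print(sign_off())"
```

```text
the job is handed in; nothing more can be done
None
```

The brush is in the sanitiser box, the lid is shut, the clamp is down, and the three buttons were pressed to their stops in the order asked; the job is handed in at about 24 s, but no verdict was returned, and one press (the hinge-side button) reached about 57 N at the fingers, harder than intended.

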